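Clamp a shoe last with the twist-lock telescoping pusher

ROBOT

A 6-joint arm with a two-finger parallel gripper is mounted at the origin on the work surface. World frame = base frame: x ahead of the robot, y to its left, z up, the work surface at z = 0. Lengths are in m, angles in rad, forces in N, time in s.
With the tool pointing down it reaches from about 0.35 to 0.975 m from the base axis. Payload 4.9 kg.
Tool frame: the origin (TCP) lies between the finger pads; the fingertips stand 22 mm ahead of it and the grasp point (between the pads) lies 3 mm ahead of it; z points along the fingers, y is the line along which they close (so a half turn about z gives the same grasp; the last joint's range is limited). The gripper opens to 85 mm and grips with 20 to 120 N. Pads are 22 mm wide; open, the fingers measure 114 mm over their backs; the gripper's body (76 mm by 85 mm) begins 54 mm behind the grasp point. The pads swing forward as they close: fully open they stand 13 mm farther back than shut.
Start: joints at [1.025, 0.053, 1.613, -0, 1.476, -0.119], TCP at [0.259, 0.569, 0.253] pointing down, gripper open.
Joint ranges: [-3.01, 3.01], [-1.01, 2.22], [0.06, 2.58], [-1.02, 4.17], [0.09, 2.62], [-3.14, 3.14]. Speed limits (rad/s): [2.57, 2.57, 3.14, 3.14, 3.14, 3.14].

INTERFACE

Orientations are given as a unit quaternion [w, x, y, z].
In Python, from plant import state, grab_frame, get_calibration, job_done, recognise, regions_of gives the robot as it stands.
- The arm moves only by the tool apply_moves, never from a script. Its argument "targets" is a list of rows, each an object with "translation": the shift along the tool's x, y, z normalised to -1 to 1, where 1 is 100 mm, a list of three; "twist": the turn about the tool's z normalised to -1 to 1, where 1 is 0.1 rad; "hand": the opening, from 0 (shut) to 1 (fully open). A call has 1 to 8 rows; each row shifts and turns the commanded pose from where the row before left it, along the tool's axes as they then stand; what a row does not reach is not made up. A row lasts 1/10 s, in which the tool goes at most 50 mm and 8.59 degrees, less where a joint would pass 70% of its speed; a pose out of reach is approached as far as the arm can. A call with a number of a shift or a turn outside -1 to 1 is refused whole. A call with a gripper value outside its range is refused whole. The fingers move at their own pace and stop on an object; the grip force is fixed at half the most. Time passes only in rows, so rows that do not move let the fingers close. It gives the time, the measured TCP pose, the force, the opening and the grip force at its end, in the units of the state.
- state(): the state, without advancing time (a new reading comes with each control period).
- grab_frame(name): name is "scene" or "top" or "wrist"; returns the picture (384x512x3 uint8, red, green, blue); there is no depth.
- get_calibration(name): a dict with "camera_matrix" (3x3 intrinsics, pixels), "pose" (4x4, takes a point from camera to world coordinates). Camera axes: x right, y up, looking along -z (the intrinsics and any distortion apply to the point x, -y, -z); pixel columns grow to the right and rows downward; lengths in m; the calibration is good to about 2 mm. The wrist camera is an equidistant fisheye: a pixel r from the principal point sees the ray r / f radians off the axis. A picture is of the moment at which its call begins: read the wrist's pose just before it. get_calibration takes no time and is no camera call; for the wrist camera it gives the pose at the moment of the call.
- job_done(): hands the job in; it is judged then, once.
Trained networks look in the newest picture that a camera, given by its name, has taken for a name from the list of things; names that differ only in an ending like _2 or _b are one class to them, and where a whole thing is asked for, a point or a joint stands for the part that bears it (a point fixed in the world has none). Each returns a list of dicts, best first, with "score" (0 to 1); they miss things now and then, are a little off and sometimes report something else, mostly with a low value. They report only what shows in the picture. A call takes as long as a camera call. They do not tell look-alikes from the thing itself.
- recognise(camera, query): "point" ([x, y, z] in m, in world coordinates, good to about 4 mm: the middle of the surface that is visible of it).
- regions_of(camera, query): "pixels" (384x512 bool, what is visible of it).
The state is a dict: "time": time; "joint_pos": joint angles; "joint_vel": joint speeds; "joint_efforts": joint torques, N m; "tool_pos": TCP position; "tool_rot": TCP orientation; "contact_force": force on the tool from outside, world axes, zero at the start; "ft_torque": the same for the moment, N m; "gripper_width": opening from 0.0 (shut) to 1.0 (fully open); "grasp_force": force on a finger pad.
Only numpy, scipy, OpenCV 4.12 (cv2) and the standard library are available. Lean on these libraries where they do the work, as an engineer would, in place of code of your own. Each camera call takes 0.05 s, during which the arm holds its last target. There are 200 camera calls.

TASK

Clamp the loose shoe last in the bench clamp: swing the pusher's handle up to unlock its telescoping tube, slide it forward until the last is hard up against the toe stop and the sprung heel pad presses on it with about 10 N (6 to 14 N is fine, never more than 20 N), then swing the handle back down fully home between two teeth of the comb so that it stays locked, and let go. Do not force the handle down on a tooth: the comb bends; feel for the gap. Leave the other things on the bench alone.

Things in the scene. Friction and masses are not known exactly. Their poses are not given: they have to be found in the camera images.
- jig: Shoe-last clamp fixed to the bench: dark steel plate 560 x 130 x 12 mm. Origin on the bench under the plate, which spans x -290 to +270 mm. +x is the push direction, towards the toe stop; z up. The pusher's axis runs along x at y 0, 55 mm above the bench. At the -x end lies the slotted outer tube (radius 18 mm, x -262 to -112), with the comb beside it on the -y side.
- comb_start (a point): Nominal place of the comb's first locking tooth (fixed to the jig, at x -185, y -29, z 72 mm). Teeth: steel plates 2 mm thick with flat crests, square to the axis, every 7 mm from here to 70 mm further on; before them a wide bay where the handle starts parked. The real comb is shifted up to 4 mm either way along x, so the gaps must be felt or seen. It spans y -19 to -42 mm, top 82 mm up.
- pusher: Telescoping pusher: steel inner tube, radius 13.5 mm, with handle and heel pad. Origin on its axis where the handle's stem leaves it; axes as the jig's. It lies at x -225 mm of the jig when fully retracted and slides to +x by up to 115 mm, with 1.5 N of friction and a drag of 8 N per m/s, if the handle is clear of the comb; with the handle down, the stem (4 mm thick) cannot pass a tooth.
- pad_face (a point): Nominal middle of the heel pad's face: 184 mm ahead of the pusher's origin and moving with the pusher. The real pad, a rubber disc 34 mm across, is screwed in or out by up to 26 mm either way, so the needed length must be felt. The pad is sprung: 1.2 N preload, then 0.8 N per mm, solid after 26 mm.
- handle (a joint): Twist of tube and handle about the pusher's axis, rad. 0 = locked: down, leaning 60 degrees from vertical to the jig's -y side. It grows as the handle swings up, to a stop at 1.15. Above 0.45 the stem clears the teeth. It stays where left (friction 0.05 Nm). If it stops near 0.25 on its way down, the stem is on a tooth: shift 1 to 4 mm along the axis (over 10 N at the knob bends the comb).
- knob (a point): Centre of the black barrel knob at the handle's end, 80 mm from the pusher's axis and in line with its origin along x. Cylinder 24 mm across, 26 mm long; its flat ends face along the jig's +x and -x: pinched on these from above, it can turn between the fingers as the handle swings. 95 mm above the bench when locked, 135 mm when upright.
- last: Wooden shoe last (solid foot form), 200 mm long, 72 mm wide, 90 mm high, about 0.55 kg (varies), lying loose on the jig's plate between two low guide rails, sole down. Origin in the middle of its underside; +x towards its toe. At the start its toe is 6 to 14 mm short of the toe stop. The pad meets the middle of its heel and pushes it forward; it takes 3 to 8 N to slide.
- last_toe (a point): Foremost point of the last's toe, 18 mm above its sole.
- toe_stop (a point): Middle of the face of the toe stop, a fixed upright plate 62 mm high at the +x end of the jig; its face looks to the jig's -x. Axes as the jig's, at x = 220 mm, y = 0 of the jig.
- polish: Flat round dark tin with a pale lid, 68 mm across, 40 mm high, beside the clamp. Origin under its centre. Leave alone.
- glue: Small white glue bottle, 34 mm across, 75 mm high, beside the clamp. Origin under its centre. Leave alone.
- hammer: Hammer, 260 mm, lying. Leave alone.
- screwdriver: Screwdriver with green handle, 190 mm, lying. Leave alone.
- heel_block: Black rubber heel, 18 mm thick. Leave alone.
Things that resemble listed ones, but are neither listed nor needed, are in the scene too. There is more than one size of the last; the job needs the largest.

How it is judged:
On the way, in this order (a step that is already met when the one before it is completed fails the run):
1. the handle is swung up, clear of the comb (value of joint handle above 0.6 rad), for 0.1 s.
2. with the handle up, the pusher has slid the last home against the toe stop and presses on it (value of joint handle above 0.45 rad and x of last_toe in the frame of toe_stop above -0.004 m and contact force between pusher and last above 3 N), for 0.1 s.
At the end, for the whole second after the job is handed in: The handle is down in the comb (joint below 0.15 rad), the last lies flat and straight on the plate with its toe within 4 mm of the toe stop, the heel pad presses on it with 6 to 14 N, and all is at rest and released (value of joint handle below 0.15 rad and x of last_toe in the frame of toe_stop above -0.004 m and contact force between pusher and last between 6 and 14 N and angle between last's own z axis and vertical below 0.1 rad and angle between the x axis of last and the x axis of jig, either way round below 0.12 rad and linear speed of each of last, pusher below 0.01 m/s); the robot touches nothing.
It fails at once if the pusher presses on the last with more than 20 N (contact force between pusher and last above 20 N).
It fails at once if the handle is forced against the comb with more than 30 N (contact force between pusher and jig above 30 N).
It fails at once if a bystander is moved by more than 30 mm (distance of any of polish, glue, hammer, screwdriver, heel_block from where it was at the start of the episode above 0.03 m).
It also fails if it takes over 72 s, if anything falls off the work surface, if the arm or the gripper's body presses on something with over 40 N, if the wrist force passes 120 N, or if a joint passes its speed limit or range.

## Working session

There is one attempt and no reset: what is moved stays moved. The work goes in short steps, Python scripts to look and compute and a tool call to move; the robot and the scene stay as the last step left them, time stands still between calls to the robot, and variables do not carry over. Pictures are saved under pics/ and viewed, at most 10 in all, crops included, and the job is handed in when it is done.

Besides the shell and the picture viewer there is one more tool, called after "Call:" in YAML: its name, and indented under it one key for each argument. apply_moves: Moves the arm, as the interface text tells. Its arguments: {"type":"object","properties":{"targets":{"type":"array"}},"required":["targets"]}

```bash
mkdir -p pics
python3 - <<'E'
from plant import *
import cv2,numpy as np
s=state();print(s['time'],s['tool_pos'],s['tool_rot'],s['contact_force'])
ims=[]
for c in('scene','top'):
    im=grab_frame(c);ims.append(im)
    for q in('jig','pusher','knob','last','toe_stop','last_toe','pad_face','comb_start'):
        try:
            r=recognise(c,q);print(c,q,[(np.round(d['point'],3).tolist(),round(d['score'],2)) for d in r[:3]])
        except Exception as e: print(c,q,e)
    cv2.imwrite(f'pics/{c}0.png',im[:,:,::-1])
print(get_calibration('top'))
E
```

```text
0.0 [0.25843011 0.56841925 0.25206281] [-3.36514387e-04  2.11799329e-01  9.77312608e-01 -9.98420999e-04] [-0.16214295  0.66075383  0.03792917]
scene jig [([0.516, 0.114, 0.013], 0.68)]
scene pusher [([0.492, -0.074, 0.065], 0.72), ([0.757, 0.158, 0.025], 0.64)]
scene knob [([0.492, -0.138, 0.068], 0.8), ([0.373, 0.117, 0.032], 0.28)]
scene last [([0.32, 0.298, 0.028], 0.91), ([0.502, 0.178, 0.058], 0.76), ([0.52, 0.463, 0.033], 0.63)]
scene toe_stop [([0.512, 0.116, 0.014], 0.77)]
scene last_toe [([0.314, 0.293, 0.032], 0.94), ([0.505, 0.177, 0.058], 0.8), ([0.518, 0.466, 0.036], 0.72)]
scene pad_face [([0.49, -0.075, 0.062], 0.95), ([0.756, 0.16, 0.024], 0.63)]
scene comb_start [([0.511, 0.112, 0.013], 0.74), ([0.612, 0.172, 0.04], 0.56)]
top jig []
top pusher [([0.489, -0.114, 0.07], 0.95)]
top knob [([0.49, -0.137, 0.07], 0.9)]
top last [([0.498, 0.451, 0.036], 0.83), ([0.474, 0.166, 0.07], 0.82)]
top toe_stop [([0.473, -0.01, 0.011], 0.61)]
top last_toe [([0.485, 0.165, 0.071], 0.87), ([0.503, 0.449, 0.032], 0.8), ([0.306, 0.294, 0.039], 0.74)]
top pad_face [([0.486, -0.107, 0.064], 0.85), ([0.584, -0.296, 0.014], 0.33)]
top comb_start [([0.48, -0.006, 0.011], 0.7)]
{'camera_matrix': array([[368.60159866,   0.        , 262.42765498],
       [  0.        , 368.60159866, 194.7650621 ],
       [  0.        ,   0.        ,   1.        ]]), 'pose': array([[ 0.00479053,  0.99100312, -0.13375301,  0.38842228],
       [-0.9999413 ,  0.00604709,  0.00899   ,  0.02752191],
       [ 0.00971794,  0.13370209,  0.99097392,  1.30245131],
       [ 0.        ,  0.        ,  0.        ,  1.        ]])}
```

View pics/top0.png

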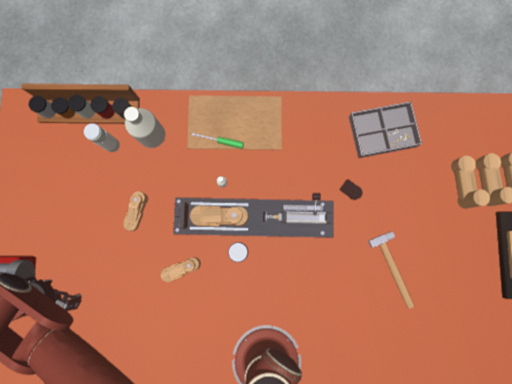

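View pics/scene0.png

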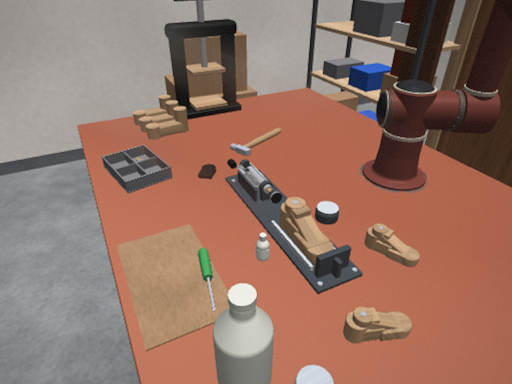

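The top view shows the jig plate spanning columns 174–334 at rows 197–237. The toe stop is at the left, so jig +x is about world +y. The knob is at (316,197) on the far side, which is jig −y, about world +x. The last in the clamp is at (218,216), and the tin at (238,252) and glue at (221,181) stand beside it. The scene view agrees.

```bash
cat > h.py <<'E'
from plant import *
import cv2,numpy as np
def p2w(cam,u,v,z):
    c=get_calibration(cam);K=c['camera_matrix'];T=np.array(c['pose'])
    d=np.array([(u-K[0,2])/K[0,0],-(v-K[1,2])/K[1,1],-1.]);d=T[:3,:3]@d;o=T[:3,3]
    return o+d*(z-o[2])/d[2]
def w2p(cam,p):
    c=get_calibration(cam);K=c['camera_matrix'];T=np.array(c['pose'])
    q=T[:3,:3].T@(np.array(p)-T[:3,3]);return K[0,0]*q[0]/-q[2]+K[0,2],-K[1,1]*q[1]/-q[2]+K[1,2]
E
python3 - <<'E'
from h import *
im=cv2.imread('pics/top0.png')
hsv=cv2.cvtColor(im,cv2.COLOR_BGR2HSV)
m=((hsv[:,:,1]<110)&(im[:,:,2]<110)).astype(np.uint8)
m[:185]=0;m[250:]=0;m[:,:165]=0;m[:,340:]=0
n,l,st,ce=cv2.connectedComponentsWithStats(m);k=1+np.argmax(st[1:,4]);print(st[k])
m2=cv2.morphologyEx((l==k).astype(np.uint8),cv2.MORPH_CLOSE,np.ones((15,15)))
m2=cv2.morphologyEx(m2,cv2.MORPH_OPEN,np.ones((25,25)))
r=cv2.minAreaRect(cv2.findContours(m2,0,1)[0][0]);b=cv2.boxPoints(r);print(r)
for p in b: print(p,p2w('top',*p,.012).round(4))
c=im[180:250,165:345];cv2.imwrite('pics/c.png',cv2.resize(c,None,fx=4.4,fy=4.4,interpolation=cv2.INTER_CUBIC))
E
```

```text
[ 174  194  159   43 3075]
((265.0, 217.0), (34.0, 40.0), 90.0)
[245. 200.] [0.5436 0.0772 0.012 ]
[285. 200.] [ 0.5444 -0.0639  0.012 ]
[285. 234.] [ 0.4251 -0.0635  0.012 ]
[245. 234.] [0.4244 0.0758 0.012 ]
```

View pics/c.png

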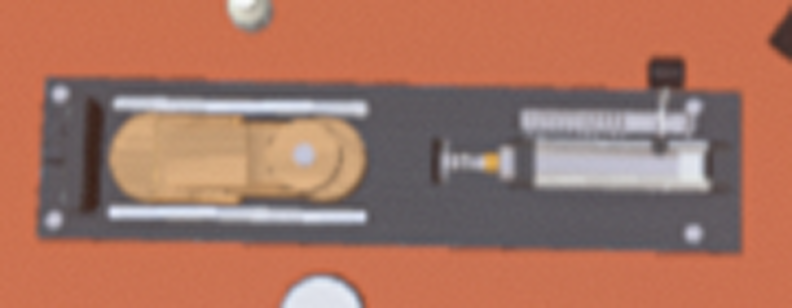

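```bash
cat >> h.py <<'E'
def tool(): 
    from scipy.spatial.transform import Rotation as R
    s=state();q=s['tool_rot'];return s,R.from_quat([q[1],q[2],q[3],q[0]]).as_matrix()
E
python3 - <<'E'
from h import *
f=lambda u,v,z:p2w('top',165+u/4.4,180+v/4.4,z)
C=[f(*p,.012) for p in((46,76),(741,92),(741,253),(38,239))]
for c in C: print(c.round(4))
ex=(C[0]+C[3]-C[1]-C[2]);ex/=np.linalg.norm(ex);ey=np.array([-ex[1],ex[0],0])
mid=sum(C)/4; O=mid+ex*.010;O[2]=0
print('ex',ex,'O',O)
k=f(667,73,.10);print('knob seen',k, 'in jig',(k-O)@ex,(k-O)@ey)
kn=O-ex*.225-ey*.0693+[0,0,.095];print('knob nominal',kn)
s,Rm=tool();print(Rm.round(3));g=Rm@[0,1,0]
print('twist needed',np.arctan2(np.cross(g,ex)@Rm[:,2],g@ex))
E
```

```text
[0.5518 0.3221 0.012 ]
[ 0.5422 -0.235   0.012 ]
[ 0.4138 -0.2323  0.012 ]
[0.4221 0.3236 0.012 ]
ex [0.01599516 0.99987207 0.        ] O [0.4826423  0.05461239 0.        ]
knob seen [ 0.54573792 -0.16185941  0.1       ] in jig -0.21543487634525108 -0.0665500437836075
knob nominal [ 0.54833453 -0.1714673   0.095     ]
[[-0.91   0.414 -0.   ]
 [ 0.414  0.91   0.   ]
 [ 0.     0.    -1.   ]]
twist needed -0.41077316547888193
```

Call:
apply_moves:
  targets:
    - {"translation": [0, 0, 0], "twist": -1, "hand": 1}
    - {"translation": [0, 0, 0], "twist": -1, "hand": 1}
    - {"translation": [0, 0, 0], "twist": -1, "hand": 1}
    - {"translation": [0, 0, 0], "twist": -1, "hand": 1}
    - {"translation": [0, 0, 0], "twist": -0.1, "hand": 1}
    - {"translation": [-0.18, -0.45, 0], "twist": 0, "hand": 1}
    - {"translation": [-0.18, -0.45, 0], "twist": 0, "hand": 1}
    - {"translation": [-0.18, -0.45, 0], "twist": 0, "hand": 1}

```text
time: 1.7
tool_pos: [0.3106, 0.4317, 0.2532]
tool_rot: [0.0, 0.009, 1.0, -0.0]
contact_force: [0.8, -0.5, 0.4]
gripper_width: 1.002
grasp_force: 0.0
```

Call:
apply_moves:
  targets:
    - {"translation": [-0.18, -0.45, 0], "twist": 0, "hand": 1}
    - {"translation": [-0.18, -0.45, 0], "twist": 0, "hand": 1}
    - {"translation": [-0.18, -0.45, 0], "twist": 0, "hand": 1}
    - {"translation": [-0.18, -0.45, 0], "twist": 0, "hand": 1}
    - {"translation": [-0.18, -0.45, 0], "twist": 0, "hand": 1}
    - {"translation": [-0.18, -0.45, 0], "twist": 0, "hand": 1}
    - {"translation": [-0.18, -0.45, 0], "twist": 0, "hand": 1}
    - {"translation": [-0.18, -0.45, 0], "twist": 0, "hand": 1}

```text
time: 2.5
tool_pos: [0.4487, 0.0687, 0.2537]
tool_rot: [0.001, 0.009, 1.0, 0.0]
contact_force: [0.5, 0.5, -0.3]
gripper_width: 0.998
grasp_force: 0.0
```

Call:
apply_moves:
  targets:
    - {"translation": [-0.18, -0.45, 0], "twist": 0, "hand": 1}
    - {"translation": [-0.18, -0.45, 0], "twist": 0, "hand": 1}
    - {"translation": [-0.18, -0.45, 0], "twist": 0, "hand": 1}
    - {"translation": [-0.18, -0.45, 0], "twist": 0, "hand": 1}
    - {"translation": [0, 0, 0], "twist": 0, "hand": 1}

```text
time: 3.0
tool_pos: [0.5183, -0.1152, 0.2532]
tool_rot: [0.0, 0.012, 1.0, -0.001]
contact_force: [-0.7, 1.3, -0.6]
gripper_width: 1.0
grasp_force: 0.0
```

Run:
```python
from h import *
s,Rm=tool();print(s['time'],s['tool_pos'],Rm.round(3).tolist(),s['contact_force'])
cal=get_calibration('wrist');im=grab_frame('wrist');cv2.imwrite('pics/w0.png',im[:,:,::-1])
print(cal)
r=recognise('wrist','knob');print([(np.round(d['point'],3).tolist(),round(d['score'],2)) for d in r[:3]])
g=regions_of('wrist','knob')
K=cal['camera_matrix'];T=np.array(cal['pose'])
for d in g[:2]:
    v,u=np.nonzero(d['pixels']);print(d['score'],u.mean(),v.mean(),u.min(),u.max(),v.min(),v.max())
    def ray(u,v,z):
        x=np.array([u-K[0,2],v-K[1,2]])/K[0,0];r=np.hypot(*x);d=np.array([x[0]/r*np.sin(r),-x[1]/r*np.sin(r),-np.cos(r)]);d=T[:3,:3]@d
        return T[:3,3]+d*(z-T[2,3])/d[2]
    print(ray(u.mean(),v.mean(),.1))
```

```text
3.0 [ 0.51830502 -0.1152409   0.25323853] [[-1.0, 0.025, 0.0], [0.025, 1.0, -0.002], [-0.0, -0.002, -1.0]] [-0.70611418  1.27825204 -0.58842155]
{'camera_matrix': array([[297.31863964,   0.        , 255.53084248],
       [  0.        , 297.31863964, 187.53298728],
       [  0.        ,   0.        ,   1.        ]]), 'pose': array([[ 0.02403386, -0.94796191, -0.31747533,  0.43569624],
       [ 0.99970794,  0.02198575,  0.01003287, -0.11175807],
       [-0.00253085, -0.31762374,  0.94821345,  0.37324448],
       [ 0.        ,  0.        ,  0.        ,  1.        ]])}
[([0.483, -0.139, 0.067], 0.73)]
0.62 244.60949367088608 150.4863924050633 199 329 121 217
[ 0.49040492 -0.12398534  0.1       ]
```

View pics/w0.png

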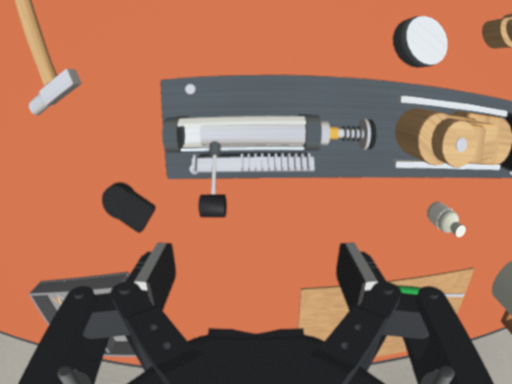

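The wrist view shows the knob at (212,206) with its stem in the comb's bay. The comb teeth run over columns 240–314, and the pad is at (369,134), clear of the last.

```bash
cat >> h.py <<'E'
def ray(cal,u,v,z):
    K=cal['camera_matrix'];T=np.array(cal['pose'])
    x=np.array([u-K[0,2],v-K[1,2]])/K[0,0];r=np.hypot(*x);d=np.array([x[0]/r*np.sin(r),-x[1]/r*np.sin(r),-np.cos(r)]);d=T[:3,:3]@d
    return T[:3,3]+d*(z-T[2,3])/d[2]
E
python3 - <<'E'
from h import *
cal=get_calibration('wrist')
im=cv2.imread('pics/w0.png',0)
m=(im<45).astype(np.uint8);m[:190]=0;m[225:]=0;m[:,:190]=0;m[:,240:]=0
v,u=np.nonzero(m);print(u.min(),u.max(),v.min(),v.max(),u.mean(),v.mean())
s=state();ex=np.array([.016,.9999,0]);O=np.array([.4826,.0546,0]);
k=ray(cal,u.mean(),v.mean(),.100);print('knob',k,'jig x',(k-O)@ex,'rel tcp',k-s['tool_pos'])
for c in((162,80),(168,178)): print('plate end',ray(cal,*c,.012))
p=ray(cal,371,134,.067);print('pad',p,(p-O)@ex)
a=im[150:178,185:330];cv2.imwrite('pics/c2.png',cv2.resize(a,None,fx=5,fy=5,interpolation=cv2.INTER_CUBIC))
E
```

```text
201 224 196 215 213.34806629834253 201.44198895027625
knob [ 0.53973868 -0.15154371  0.1       ] jig x -0.20520887655259296 rel tcp [ 0.02255805 -0.04111353 -0.15313907]
plate end [ 0.41409373 -0.22239313  0.012     ]
plate end [ 0.54021294 -0.22403273  0.012     ]
pad [0.47779802 0.01697992 0.067     ] -0.03769314491561886
```

View pics/c2.png

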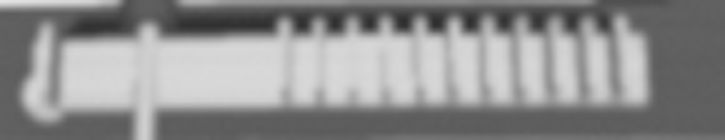

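The comb crop shows 11 teeth about 34 px apart. The stem is in the bay, about 28 mm before the first tooth.

Call:
apply_moves:
  targets:
    - {"translation": [-0.29, -0.41, 0], "twist": 0, "hand": 1}
    - {"translation": [0, 0, 0.4], "twist": 0, "hand": 1}
    - {"translation": [0, 0, 0.4], "twist": 0, "hand": 1}
    - {"translation": [0, 0, 0.4], "twist": 0, "hand": 1}
    - {"translation": [0, 0, 0.2], "twist": 0, "hand": 1}
    - {"translation": [0, 0, 0.16], "twist": 0, "hand": 1}
    - {"translation": [0, 0, 0], "twist": 0, "hand": 1}

```text
time: 3.85
tool_pos: [0.5441, -0.15, 0.0951]
tool_rot: [-0.002, 0.008, 1.0, 0.001]
contact_force: [0.2, 0.0, -0.3]
gripper_width: 0.998
grasp_force: 0.0
```

Run:
```python
from h import *
s=state();print(s['time'],s['tool_pos'],s['contact_force'])
im=grab_frame('wrist');cv2.imwrite('pics/w1.png',im[:,:,::-1])
```

```text
3.85 [ 0.5440651  -0.15002879  0.0950756 ] [ 0.2257528   0.03141251 -0.27262651]
```

View pics/w1.png

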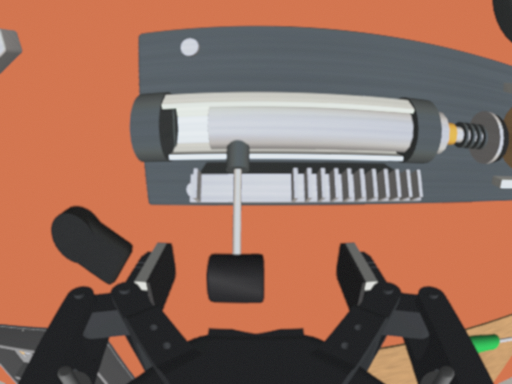

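The knob at (236,278) sits between the fingers, about 9 mm left of the middle at column 255.

Call:
apply_moves:
  targets:
    - {"translation": [0, -0.09, 0], "twist": 0, "hand": 1}
    - {"translation": [0, 0, 0], "twist": 0, "hand": 0.6}
    - {"translation": [0, 0, 0], "twist": 0, "hand": 0.2}
    - {"translation": [0, 0, 0], "twist": 0, "hand": 0}
    - {"translation": [0, 0, 0], "twist": 0, "hand": 0}
    - {"translation": [0, 0, 0], "twist": 0, "hand": 0}
    - {"translation": [0, 0, 0], "twist": 0, "hand": 0}

```text
time: 4.6
tool_pos: [0.5457, -0.1608, 0.0978]
tool_rot: [0.0, 0.008, 1.0, -0.0]
contact_force: [0.8, -0.6, 2.5]
gripper_width: 0.295
grasp_force: 62.0
```

Run:
```python
from h import *
s,Rm=tool();print(s,Rm.round(4))
```

```text
{'time': 4.6, 'joint_pos': array([-4.17390503e-01,  6.78226783e-02,  1.86993834e+00,  1.25816534e-05,
        1.20307553e+00, -1.97176955e+00]), 'joint_vel': array([-0.00011605,  0.00058475,  0.00056852, -0.00135136, -0.00032665,
        0.00288449]), 'joint_efforts': array([-6.01221789e-01, -3.49637854e+01, -3.19755328e+01, -6.48819027e-02,
       -2.07790278e-02,  8.28198250e-02]), 'tool_pos': array([ 0.54570618, -0.16081976,  0.09776911]), 'tool_rot': array([ 3.49179913e-04,  8.21080524e-03,  9.99966219e-01, -1.45025537e-04]), 'contact_force': array([ 0.75735305, -0.63457595,  2.46157696]), 'ft_torque': array([-0.00722767,  0.0315263 ,  0.09825063]), 'grasp_force': 62.02456712722778, 'gripper_width': 0.29525526968262267} [[-9.999e-01  1.640e-02  7.000e-04]
 [ 1.640e-02  9.999e-01 -3.000e-04]
 [-7.000e-04 -3.000e-04 -1.000e+00]]
```

Call:
apply_moves:
  targets:
    - {"translation": [0.044, 0, -0.067], "twist": 0, "hand": 0}
    - {"translation": [0.05, 0, -0.063], "twist": 0, "hand": 0}
    - {"translation": [0.055, 0, -0.057], "twist": 0, "hand": 0}
    - {"translation": [0.062, 0, -0.051], "twist": 0, "hand": 0}
    - {"translation": [0.066, 0, -0.045], "twist": 0, "hand": 0}
    - {"translation": [0.07, 0, -0.038], "twist": 0, "hand": 0}
    - {"translation": [0.074, 0, -0.031], "twist": 0, "hand": 0}
    - {"translation": [0.076, 0, -0.024], "twist": 0, "hand": 0}

```text
time: 5.4
tool_pos: [0.4944, -0.1597, 0.1339]
tool_rot: [-0.001, 0.008, 1.0, 0.0]
contact_force: [4.6, -2.1, -16.0]
gripper_width: 0.294
grasp_force: 59.7
```

Call:
apply_moves:
  targets:
    - {"translation": [0, 0, 0], "twist": 0, "hand": 0}
    - {"translation": [0, 0, 0], "twist": 0, "hand": 0}
    - {"translation": [0, 0, 0], "twist": 0, "hand": 0}

```text
time: 5.7
tool_pos: [0.4944, -0.1596, 0.1339]
tool_rot: [-0.002, 0.008, 1.0, 0.001]
contact_force: [-0.7, -1.4, -14.5]
gripper_width: 0.294
grasp_force: 59.9
```

Call:
apply_moves:
  targets:
    - {"translation": [0, 0, 0.015], "twist": 0, "hand": 0}
    - {"translation": [0, 0.05, 0], "twist": 0, "hand": 0}
    - {"translation": [0, 0.1, 0], "twist": 0, "hand": 0}
    - {"translation": [0, 0.1, 0], "twist": 0, "hand": 0}
    - {"translation": [0, 0.1, 0], "twist": 0, "hand": 0}
    - {"translation": [0, 0.05, 0], "twist": 0, "hand": 0}
    - {"translation": [0, 0, 0], "twist": 0, "hand": 0}
    - {"translation": [0, 0, 0], "twist": 0, "hand": 0}

```text
time: 6.5
tool_pos: [0.496, -0.1187, 0.1336]
tool_rot: [-0.001, 0.008, 1.0, 0.001]
contact_force: [-5.5, 1.2, -4.7]
gripper_width: 0.299
grasp_force: 61.0
```

Run:
```python
from h import *
s=state();print(s['time'],s['tool_pos'],s['contact_force'])
im=grab_frame('wrist');cv2.imwrite('pics/w2.png',im[:,:,::-1])
```

```text
6.5 [ 0.49597447 -0.11867992  0.13360027] [-5.52766962  1.17969196 -4.6811488 ]
```

View pics/w2.png

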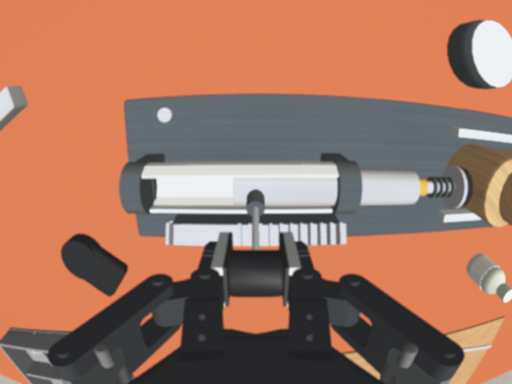

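The handle is up and the pusher has moved 40 mm. The pad at (460,187) is just short of the last's heel. I'll feel forward slowly from here.

Call:
apply_moves:
  targets:
    - {"translation": [0, 0.02, 0], "twist": 0, "hand": 0}
    - {"translation": [0, 0.02, 0], "twist": 0, "hand": 0}
    - {"translation": [0, 0.02, 0], "twist": 0, "hand": 0}

```text
time: 6.85
tool_pos: [0.496, -0.1137, 0.1336]
tool_rot: [-0.001, 0.008, 1.0, -0.0]
contact_force: [-5.4, -1.2, -5.5]
gripper_width: 0.297
grasp_force: 61.0
```

Call:
apply_moves:
  targets:
    - {"translation": [0, 0.02, 0], "twist": 0, "hand": 0}
    - {"translation": [0, 0.02, 0], "twist": 0, "hand": 0}

```text
time: 7.05
tool_pos: [0.4961, -0.1097, 0.1336]
tool_rot: [-0.001, 0.008, 1.0, -0.0]
contact_force: [-5.5, -1.3, -5.2]
gripper_width: 0.295
grasp_force: 61.0
```

Call:
apply_moves:
  targets:
    - {"translation": [0, 0.02, 0], "twist": 0, "hand": 0}
    - {"translation": [0, 0.02, 0], "twist": 0, "hand": 0}

```text
time: 7.25
tool_pos: [0.4962, -0.1062, 0.1336]
tool_rot: [-0.001, 0.008, 1.0, -0.001]
contact_force: [-4.2, -4.5, -6.2]
gripper_width: 0.295
grasp_force: 60.9
```

Call:
apply_moves:
  targets:
    - {"translation": [0, 0.02, 0], "twist": 0, "hand": 0}
    - {"translation": [0, 0.02, 0], "twist": 0, "hand": 0}

```text
time: 7.45
tool_pos: [0.4962, -0.1028, 0.1336]
tool_rot: [-0.001, 0.008, 1.0, -0.001]
contact_force: [-5.4, -6.8, -6.4]
gripper_width: 0.294
grasp_force: 60.9
```

Call:
apply_moves:
  targets:
    - {"translation": [0, 0.02, 0], "twist": 0, "hand": 0}

```text
time: 7.55
tool_pos: [0.4962, -0.1008, 0.1336]
tool_rot: [-0.001, 0.008, 1.0, -0.001]
contact_force: [-6.3, -5.4, -7.2]
gripper_width: 0.293
grasp_force: 60.9
```

Call:
apply_moves:
  targets:
    - {"translation": [0, 0.02, 0], "twist": 0, "hand": 0}

```text
time: 7.65
tool_pos: [0.4962, -0.0988, 0.1336]
tool_rot: [-0.001, 0.008, 1.0, -0.001]
contact_force: [-5.7, -4.6, -6.5]
gripper_width: 0.295
grasp_force: 60.9
```

Call:
apply_moves:
  targets:
    - {"translation": [0, 0.02, 0], "twist": 0, "hand": 0}

```text
time: 7.75
tool_pos: [0.4963, -0.0968, 0.1336]
tool_rot: [-0.001, 0.008, 1.0, -0.001]
contact_force: [-6.0, -5.7, -6.4]
gripper_width: 0.291
grasp_force: 60.9
```

Call:
apply_moves:
  targets:
    - {"translation": [0, 0.02, 0], "twist": 0, "hand": 0}

```text
time: 7.85
tool_pos: [0.4963, -0.0948, 0.1336]
tool_rot: [-0.001, 0.008, 1.0, -0.001]
contact_force: [-5.0, -6.2, -6.6]
gripper_width: 0.291
grasp_force: 60.9
```

Call:
apply_moves:
  targets:
    - {"translation": [0, 0.02, 0], "twist": 0, "hand": 0}

```text
time: 7.95
tool_pos: [0.4963, -0.0928, 0.1336]
tool_rot: [-0.001, 0.008, 1.0, -0.001]
contact_force: [-6.5, -5.7, -7.2]
gripper_width: 0.295
grasp_force: 60.9
```

Call:
apply_moves:
  targets:
    - {"translation": [0, 0.02, 0], "twist": 0, "hand": 0}

```text
time: 8.05
tool_pos: [0.4964, -0.091, 0.1336]
tool_rot: [-0.001, 0.008, 1.0, -0.002]
contact_force: [-5.8, -7.4, -7.4]
gripper_width: 0.293
grasp_force: 60.9
```

Call:
apply_moves:
  targets:
    - {"translation": [0, 0.02, 0], "twist": 0, "hand": 0}

```text
time: 8.15
tool_pos: [0.4964, -0.0893, 0.1336]
tool_rot: [-0.001, 0.008, 1.0, -0.002]
contact_force: [-4.8, -8.2, -6.4]
gripper_width: 0.294
grasp_force: 60.8
```

Call:
apply_moves:
  targets:
    - {"translation": [0, 0.02, 0], "twist": 0, "hand": 0}

```text
time: 8.25
tool_pos: [0.4964, -0.0876, 0.1337]
tool_rot: [-0.001, 0.008, 1.0, -0.002]
contact_force: [-5.4, -9.9, -7.9]
gripper_width: 0.294
grasp_force: 60.8
```

The force has risen past the sliding level, so the last is home. I'll go to about 10 N and then look at the teeth.

Call:
apply_moves:
  targets:
    - {"translation": [0, 0.022, 0], "twist": 0, "hand": 0}
    - {"translation": [0, 0, 0], "twist": 0, "hand": 0}
    - {"translation": [0, 0, 0], "twist": 0, "hand": 0}

```text
time: 8.55
tool_pos: [0.4965, -0.0856, 0.1336]
tool_rot: [-0.001, 0.008, 1.0, -0.002]
contact_force: [-5.9, -9.4, -7.5]
gripper_width: 0.295
grasp_force: 60.8
```

Run:
```python
from h import *
s,Rm=tool();print(s['time'],s['tool_pos'],s['contact_force'])
cal=get_calibration('wrist');im=grab_frame('wrist');cv2.imwrite('pics/w3.png',im[:,:,::-1])
np.save('cal3.npy',cal,allow_pickle=True);print(cal['pose'].round(4).tolist())
a=im[170:260,140:330,::-1];cv2.imwrite('pics/c3.png',cv2.resize(a,None,fx=4,fy=4,interpolation=cv2.INTER_CUBIC))
```

```text
8.55 [ 0.49645533 -0.08555632  0.13363353] [-5.85075049 -9.38487526 -7.53438371]
[[0.0157, -0.9486, -0.3159, 0.414], [0.9999, 0.0131, 0.0105, -0.0824], [-0.0058, -0.3161, 0.9487, 0.2538], [0.0, 0.0, 0.0, 1.0]]
```

View pics/c3.png

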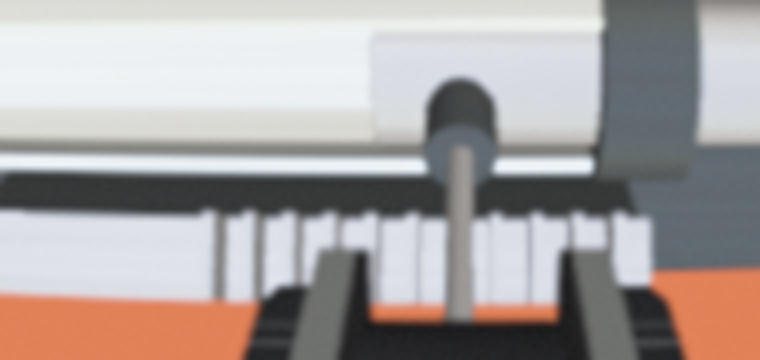

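The crop shows 11 teeth at 4x columns 208, 249, … 617, with a pitch of 41. The stem at column 460 lies about 1.2 mm ahead of tooth 6, which is at about 453. The nearest gap is about 2.3 mm ahead, which should give about 11.5 N.

Call:
apply_moves:
  targets:
    - {"translation": [0, 0.023, 0], "twist": 0, "hand": 0}
    - {"translation": [0, 0, 0], "twist": 0, "hand": 0}
    - {"translation": [0, 0, 0], "twist": 0, "hand": 0}

```text
time: 8.9
tool_pos: [0.4965, -0.0837, 0.1336]
tool_rot: [-0.001, 0.008, 1.0, -0.003]
contact_force: [-5.3, -11.2, -7.5]
gripper_width: 0.295
grasp_force: 60.8
```

Call:
apply_moves:
  targets:
    - {"translation": [-0.076, 0, 0.012], "twist": 0, "hand": 0}
    - {"translation": [-0.074, 0, 0.028], "twist": 0, "hand": 0}
    - {"translation": [-0.07, 0, 0.038], "twist": 0, "hand": 0}
    - {"translation": [-0.066, 0, 0.045], "twist": 0, "hand": 0}
    - {"translation": [0, 0, 0], "twist": 0, "hand": 0}

```text
time: 9.4
tool_pos: [0.5261, -0.0844, 0.1227]
tool_rot: [-0.0, 0.008, 1.0, -0.003]
contact_force: [-7.7, -10.0, -1.0]
gripper_width: 0.296
grasp_force: 61.7
```

Call:
apply_moves:
  targets:
    - {"translation": [0, 0.007, 0], "twist": 0, "hand": 0}
    - {"translation": [-0.062, 0, 0.051], "twist": 0, "hand": 0}
    - {"translation": [0, 0, 0], "twist": 0, "hand": 0}

```text
time: 9.7
tool_pos: [0.5327, -0.0843, 0.1183]
tool_rot: [0.0, 0.008, 1.0, -0.003]
contact_force: [-7.0, -11.3, -0.4]
gripper_width: 0.295
grasp_force: 61.9
```

Call:
apply_moves:
  targets:
    - {"translation": [-0.02, 0, 0.02], "twist": 0, "hand": 0}
    - {"translation": [0, 0, 0], "twist": 0, "hand": 0}

```text
time: 9.9
tool_pos: [0.5347, -0.0843, 0.1167]
tool_rot: [0.001, 0.008, 1.0, -0.003]
contact_force: [-6.9, -11.3, 1.3]
gripper_width: 0.295
grasp_force: 62.1
```

Call:
apply_moves:
  targets:
    - {"translation": [-0.015, 0, 0.017], "twist": 0, "hand": 0}
    - {"translation": [0, 0, 0], "twist": 0, "hand": 0}

```text
time: 10.1
tool_pos: [0.5364, -0.0843, 0.1153]
tool_rot: [0.001, 0.008, 1.0, -0.003]
contact_force: [-7.5, -10.7, 1.4]
gripper_width: 0.296
grasp_force: 62.3
```

Call:
apply_moves:
  targets:
    - {"translation": [-0.008, 0, 0.013], "twist": 0, "hand": 0}
    - {"translation": [0, 0, 0], "twist": 0, "hand": 0}

```text
time: 10.3
tool_pos: [0.5375, -0.0844, 0.1144]
tool_rot: [0.001, 0.008, 1.0, -0.003]
contact_force: [-7.1, -11.2, 3.3]
gripper_width: 0.293
grasp_force: 62.5
```

Call:
apply_moves:
  targets:
    - {"translation": [-0.009, 0, 0.012], "twist": 0, "hand": 0}
    - {"translation": [0, 0, 0], "twist": 0, "hand": 0}

```text
time: 10.5
tool_pos: [0.5386, -0.0844, 0.1134]
tool_rot: [0.001, 0.008, 1.0, -0.003]
contact_force: [-7.1, -10.4, 3.7]
gripper_width: 0.292
grasp_force: 62.5
```

Call:
apply_moves:
  targets:
    - {"translation": [-0.009, 0, 0.012], "twist": 0, "hand": 0}
    - {"translation": [0, 0, 0], "twist": 0, "hand": 0}

```text
time: 10.7
tool_pos: [0.5397, -0.0844, 0.1123]
tool_rot: [0.002, 0.008, 1.0, -0.003]
contact_force: [-6.3, -10.8, 3.3]
gripper_width: 0.291
grasp_force: 62.5
```

Call:
apply_moves:
  targets:
    - {"translation": [-0.01, 0, 0.016], "twist": 0, "hand": 0}
    - {"translation": [0, 0, 0], "twist": 0, "hand": 0}

```text
time: 10.9
tool_pos: [0.541, -0.0844, 0.111]
tool_rot: [0.002, 0.008, 1.0, -0.003]
contact_force: [-6.1, -10.8, 4.4]
gripper_width: 0.29
grasp_force: 62.7
```

Call:
apply_moves:
  targets:
    - {"translation": [-0.009, 0, 0.016], "twist": 0, "hand": 0}
    - {"translation": [0, 0, 0], "twist": 0, "hand": 0}

```text
time: 11.1
tool_pos: [0.5422, -0.0845, 0.1097]
tool_rot: [0.002, 0.008, 1.0, -0.003]
contact_force: [-6.2, -10.5, 5.7]
gripper_width: 0.292
grasp_force: 62.9
```

Call:
apply_moves:
  targets:
    - {"translation": [-0.009, 0, 0.018], "twist": 0, "hand": 0}
    - {"translation": [0, 0, 0], "twist": 0, "hand": 0}

```text
time: 11.3
tool_pos: [0.5437, -0.0845, 0.1082]
tool_rot: [0.003, 0.008, 1.0, -0.004]
contact_force: [-4.5, -9.8, 5.7]
gripper_width: 0.293
grasp_force: 63.0
```

Call:
apply_moves:
  targets:
    - {"translation": [-0.008, 0, 0.02], "twist": 0, "hand": 0}
    - {"translation": [0, 0, 0], "twist": 0, "hand": 0}

```text
time: 11.5
tool_pos: [0.5449, -0.0846, 0.1067]
tool_rot: [0.004, 0.008, 1.0, -0.004]
contact_force: [-4.0, -9.8, 5.8]
gripper_width: 0.292
grasp_force: 63.4
```

Call:
apply_moves:
  targets:
    - {"translation": [-0.008, 0, 0.02], "twist": 0, "hand": 0}
    - {"translation": [0, 0, 0], "twist": 0, "hand": 0}

```text
time: 11.7
tool_pos: [0.5461, -0.0847, 0.1052]
tool_rot: [0.004, 0.008, 1.0, -0.004]
contact_force: [-3.8, -9.8, 7.4]
gripper_width: 0.296
grasp_force: 63.7
```

Call:
apply_moves:
  targets:
    - {"translation": [-0.007, 0, 0.02], "twist": 0, "hand": 0}
    - {"translation": [0, 0, 0], "twist": 0, "hand": 0}

```text
time: 11.9
tool_pos: [0.5474, -0.0848, 0.1035]
tool_rot: [0.005, 0.008, 1.0, -0.004]
contact_force: [-2.1, -9.4, 6.5]
gripper_width: 0.293
grasp_force: 63.8
```

Call:
apply_moves:
  targets:
    - {"translation": [-0.005, 0, 0.02], "twist": 0, "hand": 0}
    - {"translation": [0, 0, 0], "twist": 0, "hand": 0}

```text
time: 12.1
tool_pos: [0.5485, -0.0849, 0.102]
tool_rot: [0.006, 0.008, 1.0, -0.004]
contact_force: [-1.0, -10.0, 8.0]
gripper_width: 0.291
grasp_force: 64.2
```

Run:
```python
from h import *
s,Rm=tool();print(s['time'],s['tool_pos'],s['contact_force'],s['ft_torque'])
im=grab_frame('wrist')
a=im[110:330,130:390,::-1];cv2.imwrite('pics/c4.png',cv2.resize(a,None,fx=2.7,fy=2.7,interpolation=cv2.INTER_CUBIC))
```

```text
12.1 [ 0.54845225 -0.08485589  0.10202591] [-0.96899663 -9.97522241  8.00217536] [-1.41417615  0.79325448  0.10689808]
```

View pics/c4.png

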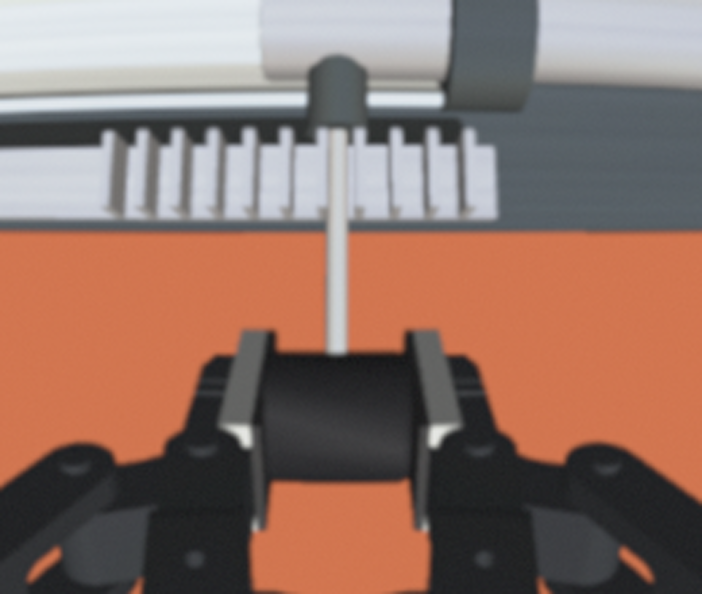

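The stem is in the gap between tooth 6 (column 323) and tooth 7 (column 360), and the knob is still held. I'll take it down the last few millimetres.

Call:
apply_moves:
  targets:
    - {"translation": [-0.002, 0, 0.02], "twist": 0, "hand": 0}
    - {"translation": [0, 0, 0], "twist": 0, "hand": 0}

```text
time: 12.35
tool_pos: [0.5494, -0.0849, 0.1006]
tool_rot: [0.007, 0.008, 1.0, -0.004]
contact_force: [-0.2, -9.6, 7.6]
gripper_width: 0.288
grasp_force: 64.5
```

Call:
apply_moves:
  targets:
    - {"translation": [-0.002, 0, 0.02], "twist": 0, "hand": 0}
    - {"translation": [0, 0, 0], "twist": 0, "hand": 0}

```text
time: 12.55
tool_pos: [0.5503, -0.085, 0.0991]
tool_rot: [0.008, 0.008, 1.0, -0.004]
contact_force: [1.1, -8.4, 9.0]
gripper_width: 0.291
grasp_force: 64.8
```

Call:
apply_moves:
  targets:
    - {"translation": [0.002, 0, 0.018], "twist": 0, "hand": 0}
    - {"translation": [0, 0, 0], "twist": 0, "hand": 0}

```text
time: 12.75
tool_pos: [0.5509, -0.085, 0.0979]
tool_rot: [0.009, 0.008, 1.0, -0.004]
contact_force: [1.9, -8.3, 10.1]
gripper_width: 0.292
grasp_force: 65.1
```

Call:
apply_moves:
  targets:
    - {"translation": [0, 0, 0], "twist": 0, "hand": 0.5}
    - {"translation": [0, 0, 0], "twist": 0, "hand": 0.8}
    - {"translation": [0, 0, 0], "twist": 0, "hand": 0.8}
    - {"translation": [0, 0, 0], "twist": 0, "hand": 0.8}

```text
time: 13.15
tool_pos: [0.5438, -0.0811, 0.0897]
tool_rot: [0.0, 0.008, 1.0, 0.0]
contact_force: [0.2, -0.8, -0.7]
gripper_width: 0.795
grasp_force: 0.0
```

Run:
```python
from h import *
s,Rm=tool();print(s['time'],s['tool_pos'],s['contact_force'],s['gripper_width'])
im=grab_frame('wrist')
a=im[110:330,130:390,::-1];cv2.imwrite('pics/c5.png',cv2.resize(a,None,fx=2.7,fy=2.7,interpolation=cv2.INTER_CUBIC))
```

```text
13.15 [ 0.54381441 -0.08112075  0.08972781] [ 0.23891417 -0.81100313 -0.71023797] 0.794777908325167
```

View pics/c5.png

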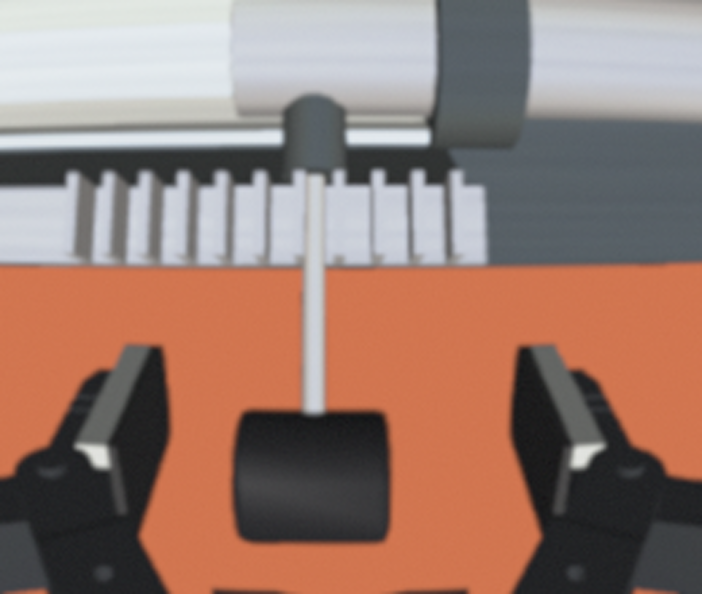

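The stem sits between teeth 6 and 7 and the knob is free. The remaining doubt is whether the handle is fully home, so I'll press lightly on top of the knob with shut fingers.

Call:
apply_moves:
  targets:
    - {"translation": [0, 0, -0.35], "twist": 0, "hand": 0.8}
    - {"translation": [0, 0, -0.35], "twist": 0, "hand": 0.8}
    - {"translation": [-0.05, -0.04, 0], "twist": 0, "hand": 0}
    - {"translation": [0, 0, 0], "twist": 0, "hand": 0}
    - {"translation": [0, 0, 0], "twist": 0, "hand": 0}
    - {"translation": [0, 0, 0], "twist": 0, "hand": 0}
    - {"translation": [0, 0, 0.1], "twist": 0, "hand": 0}
    - {"translation": [0, 0, 0], "twist": 0, "hand": 0}

```text
time: 14.0
tool_pos: [0.5471, -0.0852, 0.1469]
tool_rot: [-0.002, 0.008, 1.0, 0.001]
contact_force: [0.0, 0.3, -0.0]
gripper_width: -0.003
grasp_force: 0.0
```

Call:
apply_moves:
  targets:
    - {"translation": [0, 0, 0.05], "twist": 0, "hand": 0}
    - {"translation": [0, 0, 0.05], "twist": 0, "hand": 0}
    - {"translation": [0, 0, 0], "twist": 0, "hand": 0}

```text
time: 14.3
tool_pos: [0.548, -0.0855, 0.1386]
tool_rot: [-0.001, 0.008, 1.0, 0.0]
contact_force: [-0.2, -0.5, -0.3]
gripper_width: 0.0
grasp_force: 0.0
```

Call:
apply_moves:
  targets:
    - {"translation": [0, 0, 0.03], "twist": 0, "hand": 0}
    - {"translation": [0, 0, 0], "twist": 0, "hand": 0}

```text
time: 14.5
tool_pos: [0.5485, -0.0856, 0.1365]
tool_rot: [-0.0, 0.008, 1.0, 0.0]
contact_force: [0.6, 0.3, -0.0]
gripper_width: 0.001
grasp_force: 0.0
```

Call:
apply_moves:
  targets:
    - {"translation": [0, 0, 0.02], "twist": 0, "hand": 0}
    - {"translation": [0, 0, 0], "twist": 0, "hand": 0}

```text
time: 14.7
tool_pos: [0.5486, -0.0856, 0.1347]
tool_rot: [-0.0, 0.008, 1.0, 0.0]
contact_force: [0.1, -0.2, -0.4]
gripper_width: -0.0
grasp_force: 0.0
```

Call:
apply_moves:
  targets:
    - {"translation": [0, 0, 0.02], "twist": 0, "hand": 0}
    - {"translation": [0, 0, 0], "twist": 0, "hand": 0}

```text
time: 14.9
tool_pos: [0.5485, -0.0856, 0.1326]
tool_rot: [-0.0, 0.008, 1.0, 0.0]
contact_force: [0.6, 0.7, 0.0]
gripper_width: 0.002
grasp_force: 0.0
```

Call:
apply_moves:
  targets:
    - {"translation": [0, 0, 0.015], "twist": 0, "hand": 0}
    - {"translation": [0, 0, 0], "twist": 0, "hand": 0}

```text
time: 15.1
tool_pos: [0.5489, -0.0857, 0.1316]
tool_rot: [0.0, 0.008, 1.0, -0.0]
contact_force: [-0.0, -0.9, 1.2]
gripper_width: 0.003
grasp_force: 0.5
```

Call:
apply_moves:
  targets:
    - {"translation": [0, 0, 0.01], "twist": 0, "hand": 0}
    - {"translation": [0, 0, 0], "twist": 0, "hand": 0}

```text
time: 15.3
tool_pos: [0.5493, -0.0858, 0.131]
tool_rot: [0.001, 0.008, 1.0, -0.0]
contact_force: [1.0, 0.9, 3.5]
gripper_width: -0.002
grasp_force: 1.6
```

Call:
apply_moves:
  targets:
    - {"translation": [0, 0, 0.01], "twist": 0, "hand": 0}
    - {"translation": [0, 0, 0], "twist": 0, "hand": 0}

```text
time: 15.5
tool_pos: [0.5497, -0.0858, 0.1303]
tool_rot: [0.002, 0.008, 1.0, -0.0]
contact_force: [3.5, 0.2, 5.0]
gripper_width: -0.0
grasp_force: 2.3
```

Call:
apply_moves:
  targets:
    - {"translation": [0, 0, -0.1], "twist": 0, "hand": 0}
    - {"translation": [0, 0, -0.4], "twist": 0, "hand": 0}
    - {"translation": [0, 0, -0.4], "twist": 0, "hand": 0}
    - {"translation": [0, 0, -0.4], "twist": 0, "hand": 0}
    - {"translation": [0, 0, 0], "twist": 0, "hand": 0}
    - {"translation": [0, 0, 0], "twist": 0, "hand": 0}

```text
time: 16.1
tool_pos: [0.5486, -0.0858, 0.2602]
tool_rot: [0.0, 0.008, 1.0, -0.0]
contact_force: [1.0, -0.3, -0.1]
gripper_width: 0.001
grasp_force: 0.0
```

```bash
python3 -c "
from h import *
s=state();print(s['time'],s['tool_pos'],s['contact_force'])
print(job_done())"
```

```text
16.1 [ 0.54855093 -0.08577341  0.26022944] [ 0.97021111 -0.33566677 -0.12488081]
the job is handed in; nothing more can be done
None
```

I clamped the last and handed the job in at 16.1 s: it's against the toe stop, the handle is down between comb teeth 6 and 7, and the arm is clear; the pad force is about 10 N by estimate from the push, and no verdict came back.

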